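# Dispense one portion of nuts into the cup

## Robot

A 6-joint arm with a two-finger parallel gripper is mounted at the origin on a cart in front of the work surface, level with it; the furniture and walls round the work are solid. World frame = base frame: x ahead of the robot, y to its left, z up, the work surface at z = 0. Lengths are in mm, angles in rad, forces in N, time in s.
With the tool pointing down it reaches from about 350 to 850 mm from the base axis. Payload 8.1 kg.
Tool frame: the origin (TCP) lies midway between the tips of the shut fingers; the grasp point (between the pads) lies 19 mm behind it; z points along the fingers, y is the line along which they close (so a half turn about z gives the same grasp; the last joint's range is limited). The gripper opens to 85 mm and grips with 20 to 120 N. Pads are 22 mm wide; open, the fingers measure 114 mm over their backs; the gripper's body (76 mm by 85 mm) begins 54 mm behind the grasp point. The pads swing forward as they close: fully open they stand 13 mm farther back than shut.
Start: joints at [-1.363, 0.13, 1.488, -0, 1.523, -0.085], TCP at [173.201, -574.462, 231.292] pointing down, gripper open.
Joint ranges: [-2.96, 2.96], [-0.89, 2.26], [0.02, 2.5], [-1.34, 4.48], [0, 2.73], [-2.66, 2.66]. Speed limits (rad/s): [2.39, 2.39, 2.79, 3.14, 3.14, 3.14].

## Interface

Orientations are given as [roll, pitch, yaw] about the fixed x, y, z axes, in that order (R = Rz(yaw) Ry(pitch) Rx(roll)).
In Python, from workcell import robot, camera, calibration gives the robot as it stands.
- The arm moves only by the shell command python3 -m pendant 'ROWS' [FORCE]. ROWS is JSON, one flat list of numbers, 7 for each row, row after row: the shift along the world's x, y, z in m, then the turn, a rotation vector about the world's x, y, z in degrees, then the closure, from -1 (fully open) to 1 (shut). A call has 1 to 5 rows; each row is the pose to reach, as a shift and turn from the pose commanded when the call began; what a row does not reach only later rows make up. A row lasts 1/10 s, in which the tool goes at most 50 mm and 8.59 degrees, less where a joint would pass 70% of its speed; a pose out of reach is approached as far as the arm can. A call with a gripper value outside its range is refused whole. The fingers move at their own pace and stop on an object; FORCE is the grip in N (left out, the last holds). Time passes only in rows, so rows that repeat a pose let the fingers close. It gives the time, the measured TCP pose, the force, the opening and the grip force at its end, in the units of the state.
- robot.read_state(): the state, without advancing time (a new reading comes with each control period).
- camera(name): name is "scene" or "side" or "wrist"; returns (picture, depth): 384x512x3 uint8, red, green, blue; 384x512 float32, mm along the optical axis (not along the pixel's ray), 0 where there is no reading.
- calibration(name): a dict with "intrinsics" (3x3 intrinsics, pixels), "k1" (the pictures are not rectified: a ray, as slopes to the right and down, at radius r is drawn at 1 + k1 r^2 times it, then the intrinsics apply), "position" and "attitude" of the camera in the world. Camera axes: x right, y up, looking along -z (the intrinsics and any distortion apply to the point x, -y, -z); pixel columns grow to the right and rows downward; lengths in mm; the calibration is good to about 2 mm. A picture is of the moment at which its call begins: read the wrist's pose just before it. calibration takes no time and is no camera call; for the wrist camera it gives the pose at the moment of the call.
- robot.finish_job(): hands the job in; it is judged then, once.
The state is a dict: "clock": time; "q": joint angles; "dq": joint speeds; "effort": joint torques, N m; "ee_pos": TCP position; "orientation": TCP orientation; "contact_force": force on the tool from outside, world axes, zero at the start; "torque": the same for the moment, N m; "finger_gap": finger opening in mm; "finger_force": force on a finger pad.
Only numpy, scipy, OpenCV 4.12 (cv2) and the standard library are available. Lean on these libraries where they do the work, as an engineer would, in place of code of your own. Each camera call takes 0.05 s, during which the arm holds its last target. There are 200 camera calls.

## Task

Serve one portion of three nuts from the nut dispenser: push the white cup, without lifting it, along the worktop and back under the spout, close to the steel back panel. Then press the red thumb pad all the way down once, keep it down until the three nuts have rolled into the cup, and let it come up again so that the last two nuts stay in the dispenser. Leave the glass jar, the salt shaker and the lemon where they are.

Things in the scene. Friction and masses are not known exactly. Their poses are not given: they have to be found in the camera images.
- cup_mid (a point): White porcelain cup, one ear handle, open top, loose, 210 g: 92 mm wide at the rim, 70 mm at the foot, 77 mm tall, 80 mm wide inside. The point is on its axis half-way up (38 mm over the worktop). The handle points along the point's -y and ends 76 mm from the axis; at the start it points to the dispenser's +y, give or take 26 degrees.
- dispenser: Nut dispenser, fixed to the worktop: steel back panel 150 mm high, clear chute sloping down 10 degrees to the spout. Origin on the worktop under the chute's middle line; axes as cup_spot. The chute with its lever is 50 mm wide, so over the cup it hides the back half only; spout's lower edge 93 mm up. Foot plate 10 mm high, x -52 to +58, y -75 to +11 mm; the cup slides on the bare worktop.
- cup_spot (a point): Spot on the worktop where the cup's axis should stand, under the spout: there the cup's rim just touches the back panel. Within about 20 mm is good enough to catch the nuts. Axes of the dispenser: +x from its open front (robot's side) square to the back panel, whose face is 46 mm beyond this point; +y along the panel towards the spout end (robot's left).
- lever (a joint): Black rocking lever on the chute, rad: 0 at rest (gate shut), 0.55 with the pad fully down on its stop. It lifts the gate at the spout end (nuts pass from about 0.45) while a keeper bar drops between the third and fourth nut. A spring raises it again: about 2 N at the pad at first, 4 to 5 N fully down. The three nuts take about a second to roll out.
- thumb_pad (a point): Middle of the top of the red ribbed thumb pad (50 mm across, 40 mm along the lever) at the lever's end away from the spout, 192 mm above the worktop at rest; the point moves with the lever. The pad sinks 69 mm on an arc of 130 mm round the pivot, drifting about 16 mm outwards (dispenser's -y). Its face tilts up to 16 degrees either way. Nothing stands above it.
- pivot (a point): The lever's pivot: an axle along the dispenser's x axis, 129 mm above the worktop, on the chute's middle line. The point has the dispenser's axes.
- nut_1: Brown round nut in its shell (macadamia), 26 mm, 12 g, number 1 in the chute counted from the gate; origin at its centre. One of the three of this portion.
- nut_2: Brown round nut in its shell (macadamia), 26 mm, 12 g, number 2 in the chute counted from the gate; origin at its centre. One of the three of this portion.
- nut_3: Brown round nut in its shell (macadamia), 26 mm, 12 g, number 3 in the chute counted from the gate; origin at its centre. One of the three of this portion.
- nut_4: Brown round nut in its shell (macadamia), 26 mm, 12 g, number 4 in the chute counted from the gate; origin at its centre. One that has to stay in the chute.
- nut_5: Brown round nut in its shell (macadamia), 26 mm, 12 g, number 5 in the chute counted from the gate; origin at its centre. One that has to stay in the chute.
- cup: The same cup as cup_mid; origin under its foot, 15 mm from its axis towards the handle. z is up.
- nut_jar: Bystander: glass jar with a grey lid, 66 x 72 x 102 mm; origin under its middle.
- salt: Bystander: salt shaker, glass with a grey top, 44 mm across, 90 mm tall; origin under its middle.
- lemon: Bystander: yellow lemon, 78 x 55 x 56 mm; origin at its underside.

How it is judged:
By the outcome, as a careful person would: the job done as asked, in the order asked, and still so for the second after the job is handed in, with the robot touching nothing.
It also fails if it takes over 58 s, if anything falls off the work surface, if the arm or the gripper's body presses on something with over 40 N, if the wrist force passes 120 N, or if a joint passes its speed limit or range.

## Working session

There is one attempt and no reset: what is moved stays moved. The work goes in short steps, Python scripts to look and compute and a shell command to move; the robot and the scene stay as the last step left them, time stands still between calls to the robot, and variables do not carry over. Pictures are saved under pics/ and viewed, at most 10 in all, crops included, and the job is handed in when it is done.

```bash
mkdir -p pics; ls; cat > h.py <<'E'
import numpy as np,cv2
from workcell import robot,camera,calibration
def ray(c,u,v):
    K=np.array(c["intrinsics"]);p=np.array([(u-K[0,2])/K[0,0],(v-K[1,2])/K[1,1]])
    d=p.copy()
    for _ in range(20): d=p/(1+c["k1"]*(d@d))
    return np.array([d[0],-d[1],-1.])
def att(c):
    from scipy.spatial.transform import Rotation as R
    a=np.array(c["attitude"],float)
    return a if a.shape==(3,3) else R.from_euler('xyz',a).as_matrix()
def onplane(c,u,v,z):
    d=att(c)@ray(c,u,v);o=np.array(c["position"]);return o+d*(z-o[2])/d[2]
def atdepth(c,u,v,D): return np.array(c["position"])+att(c)@ray(c,u,v)*D
def proj(c,P):
    q=att(c).T@(np.array(P)-np.array(c["position"]));x=np.array([q[0],-q[1]])/-q[2]
    x=x*(1+c["k1"]*(x@x));K=np.array(c["intrinsics"]);return K[0,0]*x[0]+K[0,2],K[1,1]*x[1]+K[1,2]
E
python3 - <<'E'
from h import *
for n in ("scene","side"):
    im,d=camera(n);cv2.imwrite(f"pics/{n}0.png",im[:,:,::-1]);np.savez(f"{n}0",im=im,d=d);print(n,calibration(n))
print(robot.read_state())
E
```

```text
pics
scene {'intrinsics': array([[467.50136221,   0.        , 253.81967568],
       [  0.        , 467.50136221, 190.42648277],
       [  0.        ,   0.        ,   1.        ]]), 'k1': -0.03398149290589542, 'position': array([173.63045246, 494.28284715, 840.19068876]), 'attitude': array([ 0.70905604, -0.01092471, -2.54143875])}
side {'intrinsics': array([[421.3697977 ,   0.        , 249.7607887 ],
       [  0.        , 421.3697977 , 197.05271247],
       [  0.        ,   0.        ,   1.        ]]), 'k1': -0.10506698011446784, 'position': array([383.60178448, 823.64192595, 592.61809307]), 'attitude': array([ 1.0793501 ,  0.01672279, -2.98735061])}
{'clock': 0.1, 'q': array([-1.36337186e+00,  1.31109573e-01,  1.48919505e+00, -3.80528343e-06,
        1.52299712e+00, -8.54114890e-02]), 'dq': array([-0.00030368, -0.00273714, -0.00356425,  0.00147685,  0.00140915,
        0.00109291]), 'effort': array([ 1.82728185e-03, -5.70948780e+01, -5.01944017e+01, -9.31092131e-05,
        7.90187682e-03,  4.81071208e-05]), 'ee_pos': array([ 173.11009194, -573.95667915,  230.32148838]), 'orientation': array([-3.13988947e+00, -1.42011710e-04,  2.92836021e-01]), 'contact_force': array([-0.00150601, -0.3403644 , -0.14999578]), 'torque': array([ 0.01224645, -0.00567825,  0.04059093]), 'finger_force': 0.0, 'finger_gap': 85.6145010747914}
```

View pics/scene0.png

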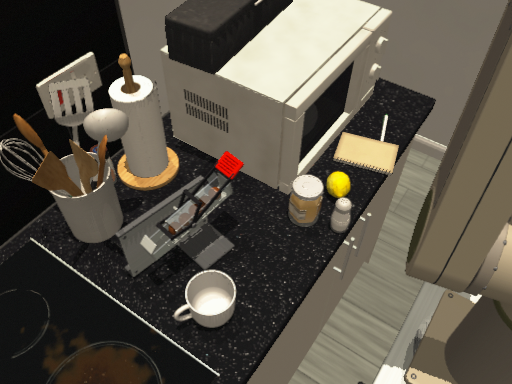

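View pics/side0.png

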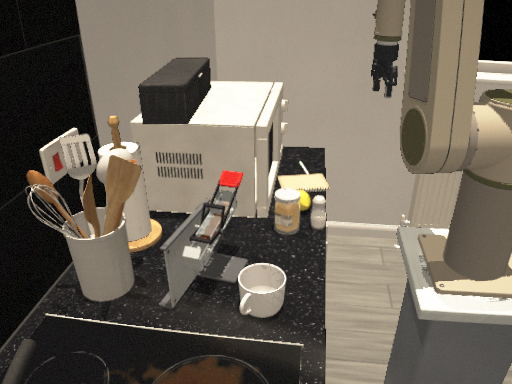

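The scene view shows the red pad at about (230,165), the chute running down-left to the spout near (170,215), the panel, the foot plate (210,243) and the cup (210,298) with its handle at (182,315). The jar, salt and lemon are at (305,200), (341,213) and (338,184). In the side view the pad is at (231,179) and the cup at (262,288).

```bash
cat >> h.py <<'E'
def cloud(c,d):
    H,W=d.shape;K=np.array(c["intrinsics"])
    u,v=np.meshgrid(np.arange(W),np.arange(H));p=np.stack([(u-K[0,2])/K[0,0],(v-K[1,2])/K[1,1]],-1);q=p.copy()
    for _ in range(20): q=p/(1+c["k1"]*(q**2).sum(-1,keepdims=True))
    P=np.stack([q[...,0],-q[...,1],-np.ones_like(d)],-1)*d[...,None]
    P=P@att(c).T+np.array(c["position"]);P[d<=0]=np.nan;return P
def cup(im,P,box=None):
    "rim circle: points 70-82 mm up, white"
    hsv=cv2.cvtColor(im,cv2.COLOR_RGB2HSV);m=(hsv[...,1]<45)&(hsv[...,2]>110)&(P[...,2]>69)&(P[...,2]<86)
    if box is not None: x0,x1,y0,y1=box; m&=(P[...,0]>x0)&(P[...,0]<x1)&(P[...,1]>y0)&(P[...,1]<y1)
    Q=P[m]; 
    (x,y),r=cv2.minEnclosingCircle(Q[:,:2].astype(np.float32)); return x,y,r,len(Q),np.nanmedian(Q[:,2])
E
python3 - <<'E'
from h import *
cs={}
for n in ("scene","side"):
    z=np.load(n+"0.npz");im,d=z["im"],z["d"];c=calibration(n);P=cloud(c,d)
    hsv=cv2.cvtColor(im,cv2.COLOR_RGB2HSV)
    red=((hsv[...,0]<6)|(hsv[...,0]>174))&(hsv[...,1]>180)&(hsv[...,2]>120)
    k,l,s,ce=cv2.connectedComponentsWithStats(red.astype(np.uint8));i=1+np.argmax(s[1:,4]);m=l==i
    Q=P[m];print(n,"pad",s[i],ce[i],np.nanmedian(Q,0),np.nanpercentile(Q,3,0),np.nanpercentile(Q,97,0)); cs[n]=(c,ce[i])
    top=Q[(Q[:,2]>165)];print(" top",len(top),np.nanmean(top,0),cv2.minAreaRect(top[:,:2].astype(np.float32)))
    b=(150,260,250,345) if n=="scene" else (225,300,250,325)
    sub=np.zeros(d.shape,bool);sub[b[2]:b[3],b[0]:b[1]]=1
    PP=P.copy();PP[~sub]=np.nan
    print(" cup",cup(im,PP)); 
    h=PP[(PP[...,2]>12)&(PP[...,2]<90)];print(" cup cloud",np.nanpercentile(h,[0.5,99.5],axis=0),np.nanmax(h[:,2]))
    print(" table z",np.nanmedian(P[330,200:260] if n=="side" else P[345,200:240],0))
    for nm,(u,v) in dict(jar=(305,185),salt=(342,202),lemon=(338,184)).items():
        if n=="scene": print(nm,P[v,u])
    np.save(n+"P",P)
# triangulate pad
A=[];B=[]
for c,(u,v) in cs.values():
    w=att(c)@ray(c,u,v);w/=np.linalg.norm(w);M=np.eye(3)-np.outer(w,w);A.append(M);B.append(M@np.array(c["position"]))
print("pad tri",np.linalg.lstsq(np.vstack(A),np.hstack(B),rcond=None)[0])
# panel: scene pixels
P=np.load("sceneP.npy")
for u,v in [(125,245),(128,265),(140,225),(160,208),(140,262),(170,245),(210,240),(228,240),(210,262),(180,250),(205,228),(118,232),(190,180)]: print((u,v),P[v,u].round())
im=np.load("scene0.npz")["im"][130:350,90:290,::-1];cv2.imwrite("pics/crop.png",cv2.resize(im,None,fx=2.7,fy=2.7,interpolation=cv2.INTER_CUBIC))
E
```

```text
scene pad [215 151  29  28 438] [228.63013699 164.42237443] [558.53278325   4.59609144 192.53533737] [536.03086523 -11.66521665 182.66317397] [581.74509581  22.0528977  200.90867394]
 top 437 [558.58696364   4.8245627  192.1214994 ] ((559.8392333984375, 4.253301620483398), (36.10634231567383, 52.383155822753906), 76.68213653564453)
 cup (471.620361328125, 204.4454803466797, 57.522674560546875, 371, np.float64(74.55850399680412))
 cup cloud [[420.50121368 107.03820116  12.27629829]
 [629.91760523 261.28525774  78.28669498]] 79.03255379374696
 table z [4.12652409e+02 2.41179019e+02 1.50115385e-01]
jar [ 445.31938673 -108.23192462  100.54785449]
salt [ 362.70598752 -122.00655491   87.88022732]
lemon [ 404.45117069 -196.10490667   48.61316403]
side pad [219 171  24  16 292] [230.32534247 178.55821918] [560.96211719   4.55456734 191.73858934] [538.81407913 -12.17133219 182.04511385] [583.18493823  20.11137603 200.48852451]
 top 289 [561.16271215   4.16938289 191.59139771] ((561.6539916992188, 3.999055862426758), (34.55884552001953, 47.94752883911133), 78.94580841064453)
 cup (474.6269226074219, 201.2539520263672, 58.48382568359375, 416, np.float64(74.84081806232803))
 cup cloud [[423.49674073  62.75144233  12.07567703]
 [562.29762579 260.98706346  78.38528407]] 79.7028178398541
 table z [5.19685235e+02 2.62473693e+02 5.15692408e-01]
pad tri [560.56834254   3.15890263 190.49612686]
(125, 245) [636. 225. 120.]
(128, 265) [667. 216.  10.]
(140, 225) [630. 186. 144.]
(160, 208) [620. 140. 153.]
(140, 262) [634. 208.  40.]
(170, 245) [575. 172. 107.]
(210, 240) [566.  71.  11.]
(228, 240) [537.  46.   5.]
(210, 262) [533. 113.   8.]
(180, 250) [608. 122.  -0.]
(205, 228) [595.  52.  10.]
(118, 232) [644. 225. 154.]
(190, 180) [718. -45.   1.]
```

View pics/crop.png

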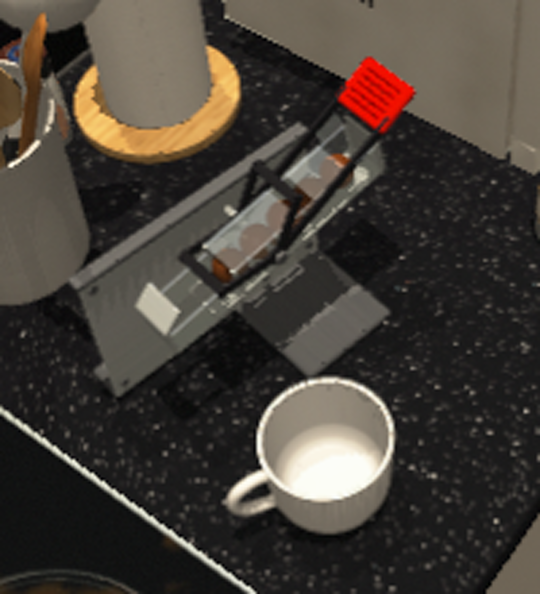

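The crop shows the foot plate's front corners at scene (205,269) and (234,246). The lever frame ends near (168,232), and the cup handle points towards the hob, up and to the left.

```bash
cat > m.py <<'E'
from h import *
from scipy.optimize import least_squares
def rimfit(P,im,x0):
    m=(P[...,2]>72)&(P[...,2]<82)&(np.hypot(P[...,0]-x0[0],P[...,1]-x0[1])<70)&(im.min(-1)>70)
    Q=P[m][:,:2]
    f=lambda p:np.hypot(Q[:,0]-p[0],Q[:,1]-p[1])-43.5
    r=least_squares(f,x0,loss='soft_l1',f_scale=2.);return r.x,len(Q),np.median(np.abs(r.fun))
E
python3 - <<'E'
from m import *
N=[]
for n in ("scene","side"):
    P=np.load(n+"P.npy");im=np.load(n+"0.npz")["im"];c=calibration(n)
    print(n,rimfit(P,im,[475,200]))
    # handle: points 20-70 high, radius 50-80
    q,_,_=rimfit(P,im,[475,200]);v=P[...,:2]-q;r=np.hypot(v[...,0],v[...,1])
    m=(r>52)&(r<82)&(P[...,2]>15)&(P[...,2]<75);print(" handle",m.sum(),np.degrees(np.arctan2(*np.median(v[m],0)[::-1])),r[m].max())
    # panel: ransac vertical plane
    m=(P[...,0]>580)&(P[...,0]<690)&(P[...,1]>60)&(P[...,1]<240)&(P[...,2]>25)&(P[...,2]<147);Q=P[m]
    rng=np.random.default_rng(0);best=None
    for _ in range(800):
        a,b=Q[rng.integers(len(Q),size=2)][:,:2];t=b-a;L=np.hypot(*t)
        if L<50: continue
        nn=np.array([t[1],-t[0]])/L;s=np.abs((Q[:,:2]-a)@nn)<2
        if best is None or s.sum()>best.sum(): best=s
    S=Q[best][:,:2];vx,vy,X,Y=cv2.fitLine(S.astype(np.float32),cv2.DIST_HUBER,0,.01,.01).ravel()
    y=np.array([vx,vy])*np.sign(vy);x=np.array([y[1],-y[0]])
    print(" panel",len(S),"yaw deg",np.degrees(np.arctan2(x[1],x[0])),"offset",x@S.mean(0),"y-range",np.percentile(S@y,[1,99]))
    pad=np.array([560,4.]);print(" pad in frame",x@pad,y@pad,"cup",x@q,y@q)
    # foot plate points, z 6..14
    m=(P[...,2]>7)&(P[...,2]<14)&(P[...,0]>480)&(P[...,0]<620)&(P[...,1]>20)&(P[...,1]<150);F=P[m][:,:2]
    print(" plate",len(F),np.percentile(F@x,[1,99]),np.percentile(F@y,[1,99]))
    # chute/lever points z 85..150 in front of panel 
    m=(P[...,2]>85)&(P[...,2]<200)&(P[...,0]>480)&(P[...,0]<660)&(P[...,1]>-30)&(P[...,1]<250);G=P[m];gx=G[:,:2]@x;gy=G[:,:2]@y;k=gx<x@S.mean(0)-6
    for a in range(-160,120,15):
        s=k&(gy>=a)&(gy<a+15)
        if s.sum()>3: print("  y",a,s.sum(),"x",np.percentile(gx[s],[5,95]).round(),"z",np.percentile(G[s,2],[5,95]).round())
for uv in [(205,269),(234,246)]: print(onplane(calibration("scene"),*uv,10))
E
```

```text
scene (array([465.60397457, 195.26023415]), 327, np.float64(1.2201486172231029))
 handle 102 68.17929577853623 73.52421190526441
 panel 1367 yaw deg -9.812343 offset 589.5574826450008 y-range [174.67625726 335.39708903]
 pad in frame 551.1262028217316 99.37768125534058 cup 425.5161655577643 271.75287521929346
 plate 1360 [500.88887947 589.70009001] [139.33836467 222.69356656]
  y 80 127 x [527. 575.] z [194. 200.]
  y 95 216 x [528. 573.] z [185. 195.]
  y 110 340 x [529. 572.] z [131. 187.]
side (array([468.06445873, 193.00703818]), 341, np.float64(1.265328962215385))
 handle 116 68.22735456588032 75.13013034730379
 panel 1299 yaw deg -10.145738 offset 590.4588347246009 y-range [186.33115234 338.12056654]
 pad in frame 550.5386137962341 102.58290028572083 cup 426.7465990338907 272.43973313412056
 plate 969 [503.02056556 590.51809101] [139.85775694 224.66550649]
  y 80 61 x [530. 575.] z [194. 200.]
  y 95 142 x [530. 575.] z [187. 197.]
  y 110 287 x [532. 573.] z [139. 187.]
[530.70893269 133.21421645  10.        ]
[515.10985232  53.7638809   10.        ]
```

```bash
python3 - <<'E'
from m import *
t=np.radians(-10);x=np.array([np.cos(t),np.sin(t)]);y=np.array([-x[1],x[0]])
for n in ("scene","side"):
    P=np.load(n+"P.npy");im=np.load(n+"0.npz")["im"];hsv=cv2.cvtColor(im,cv2.COLOR_RGB2HSV)
    gx=P[...,:2]@x;gy=P[...,:2]@y;k=(gx<585)&(gx>505)&(P[...,2]>70)&(P[...,2]<200)
    br=(hsv[...,0]<18)&(hsv[...,1]>80)&(gx<590)&(gx>500)
    print(n)
    for a in range(110,350,8):
        s=k&(gy>=a)&(gy<a+8);b=br&(gy>=a)&(gy<a+8)&(P[...,2]>70)&(P[...,2]<170)
        if s.sum()>3: print("  y",a,s.sum(),"x",np.percentile(gx[s],[5,95]).round(),"z",np.percentile(P[...,2][s],[3,97]).round(),"brown",b.sum())
# label at scene (147,244)
P=np.load("sceneP.npy")
for u,v in [(147,244),(143,237),(153,250)]: q=P[v,u];print(q[:2]@x,q[:2]@y,q[2],np.load("scene0.npz")["im"][v,u])
im=np.load("side0.npz")["im"][160:310,150:300,::-1];cv2.imwrite("pics/crop2.png",cv2.resize(im,None,fx=4,fy=4,interpolation=cv2.INTER_CUBIC))
E
```

```text
scene
  y 110 220 x [529. 570.] z [130. 188.] brown 0
  y 118 143 x [529. 573.] z [128. 185.] brown 0
  y 126 112 x [528. 573.] z [127. 178.] brown 4
  y 134 105 x [529. 573.] z [126. 174.] brown 15
  y 142 100 x [529. 572.] z [125. 171.] brown 17
  y 150 117 x [529. 573.] z [123. 166.] brown 2
  y 158 120 x [530. 573.] z [122. 162.] brown 0
  y 166 121 x [529. 573.] z [121. 158.] brown 4
  y 174 98 x [529. 573.] z [118. 155.] brown 21
  y 182 60 x [529. 572.] z [116. 150.] brown 8
  y 190 166 x [529. 573.] z [119. 176.] brown 10
  y 198 163 x [529. 574.] z [118. 174.] brown 1
  y 206 125 x [529. 574.] z [132. 155.] brown 0
  y 214 134 x [525. 579.] z [123. 144.] brown 1
  y 222 104 x [530. 567.] z [112. 143.] brown 12
  y 230 110 x [530. 569.] z [110. 142.] brown 1
  y 238 113 x [530. 570.] z [109. 140.] brown 4
  y 246 152 x [530. 573.] z [107. 139.] brown 37
  y 254 83 x [530. 574.] z [102. 135.] brown 14
  y 262 177 x [531. 572.] z [101. 138.] brown 0
  y 270 76 x [535. 569.] z [ 99. 129.] brown 0
  y 278 70 x [536. 567.] z [ 97. 123.] brown 0
  y 286 44 x [535. 567.] z [ 99. 122
[... 894 characters left out ...]
110. 142.] brown 3
  y 238 102 x [535. 576.] z [108. 140.] brown 12
  y 246 101 x [533. 576.] z [105. 139.] brown 15
  y 254 103 x [533. 576.] z [104. 138.] brown 2
  y 262 134 x [534. 576.] z [104. 139.] brown 5
  y 270 29 x [538. 572.] z [101. 125.] brown 0
  y 278 27 x [538. 541.] z [ 99. 124.] brown 0
  y 286 23 x [539. 540.] z [ 98. 122.] brown 0
  y 294 99 x [539. 569.] z [ 99. 138.] brown 0
  y 302 255 x [540. 569.] z [ 96. 132.] brown 0
  y 310 7 x [542. 563.] z [121. 128.] brown 0
553.7086318525735 305.23643865899635 129.9007952407312 [192 187 168]
586.8724089172407 294.1041672778466 107.25974984009883 [157 153 136]
535.4835160423235 305.5870768936073 130.0954021278426 [148 143 130]
```

View pics/crop2.png

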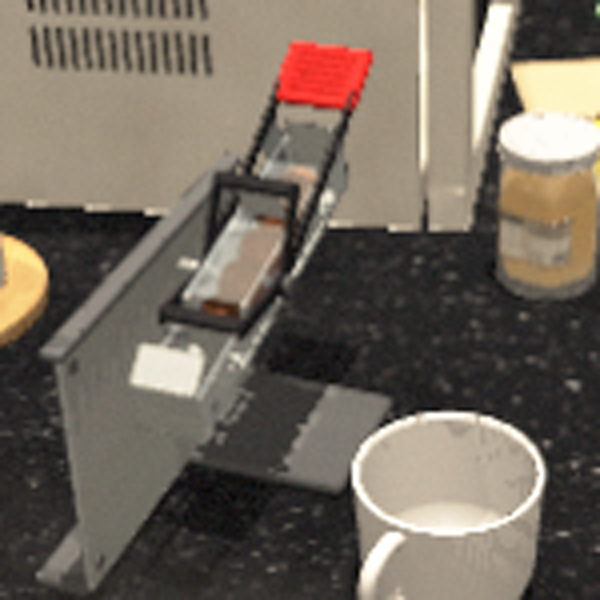

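The close-up shows the pale deflector plate closing the spout end, just past the gate; the nuts drop between them at dispenser-frame y of about 285. The cup is in front of it with its handle towards +y.

```bash
python3 - <<'E'
from h import *
c=calibration("wrist");s=robot.read_state()
print(np.array(c["position"])-s["ee_pos"],c["attitude"]);print(att(c)@[0,0,-1])
E
python3 -m pendant '[0.05,0.04,0,0,0,0,-1, 0.09,0.07,0,0,0,0,-1, 0.13,0.10,0,0,0,0,-1, 0.17,0.13,0,0,0,0,-1, 0.2,0.16,0,0,0,0,-1]' 20
```

```text
[ 70.23482383  22.77065646 143.03003056] [-0.29516939  0.0022385  -1.27720658]
[-0.27907436 -0.08213412 -0.95675048]
clock: 0.6
ee_pos: [369.8, -417.3, 230.9]
orientation: [-3.141, 0.0, 0.293]
contact_force: [0.2, -0.3, 0.1]
finger_gap: 85.2
finger_force: 0.0
```

```bash
python3 -m pendant '[0.01,0.045,0,0,0,8,0, 0.02,0.09,0,0,0,16,0, 0.03,0.135,0,0,0,24,0, 0.04,0.18,0,0,0,32,0, 0.05,0.225,0,0,0,40,0]' 
python3 -m pendant '[0.0,0.045,0,0,0,8,0, 0.0,0.09,0,0,0,16,0, 0.0,0.135,0,0,0,24,0, 0.0,0.18,0,0,0,32,0, -0.01,0.225,0,0,0,40,0]' 
python3 -m pendant '[-0.005,0.045,0,0,0,8,0, -0.01,0.09,0,0,0,16,0, -0.015,0.135,0,0,0,24,0, -0.02,0.17,0,0,0,32,0, -0.02,0.17,0,0,0,40,0]' 
python3 -m pendant '[0,0,0,0,0,8,0, 0,0,0,0,0,16,0, 0,0,0,0,0,24,0, 0,0,0,0,0,33.2,0,0,0,0,0,0,33.2,0]'
```

```text
clock: 1.1
ee_pos: [418.4, -191.9, 230.9]
orientation: [-3.141, -0.0, 0.996]
contact_force: [1.3, -0.3, -0.5]
finger_gap: 42.6
finger_force: 0.0
clock: 1.6
ee_pos: [408.3, 33.0, 231.1]
orientation: [3.141, -0.0, 1.695]
contact_force: [1.1, 0.8, -0.0]
finger_gap: 42.4
finger_force: 0.0
clock: 2.1
ee_pos: [387.2, 204.9, 230.9]
orientation: [3.141, -0.002, 2.398]
contact_force: [-0.1, -1.1, 0.3]
finger_gap: 42.7
finger_force: 0.0
clock: 2.6
ee_pos: [388.3, 201.1, 230.9]
orientation: [-3.141, -0.001, 2.97]
contact_force: [0.2, 0.1, -0.1]
finger_gap: 42.9
finger_force: 0.0
```

```bash
python3 -m pendant '[0,0.002,0,-1.39,-7.88,0,0, 0,0.004,0,-2.78,-15.76,0,0, 0,0.006,0,-4.17,-23.64,0,0, 0,0.006,0,-5.56,-31.52,0,0, 0,0.006,0,-6.95,-39.4,0,0]' 
python3 -m pendant '[0,0,-0.04,0,0,0,0, 0,0,-0.08,0,0,0,0,0,0,-0.12,0,0,0,0,0,0,-0.12,0,0,0,0]'
python3 - <<'E'
from m import *
print(robot.read_state()["q"])
for n in ("side","scene"):
    im,d=camera(n);P=cloud(calibration(n),d);print(n,rimfit(P,im,[467,194]));cv2.imwrite(f"pics/{n}1.png",im[:,:,::-1])
E
```

```text
clock: 3.1
ee_pos: [388.9, 207.6, 232.4]
orientation: [3.133, 0.705, 2.958]
contact_force: [0.3, -0.2, -0.1]
finger_gap: 42.8
finger_force: 0.0
clock: 3.5
ee_pos: [389.8, 210.1, 109.4]
orientation: [-3.136, 0.693, 2.965]
contact_force: [-1.2, -0.2, 0.2]
finger_gap: 42.5
finger_force: 0.0
[ 0.83338654 -0.61099787  2.49774033 -0.71480758  0.97869834 -0.23155925]
side (array([468.17285884, 192.89606656]), 339, np.float64(1.174375370479126))
scene (array([465.55651628, 195.23801814]), 337, np.float64(1.1447156233822184))
```

View pics/side1.png

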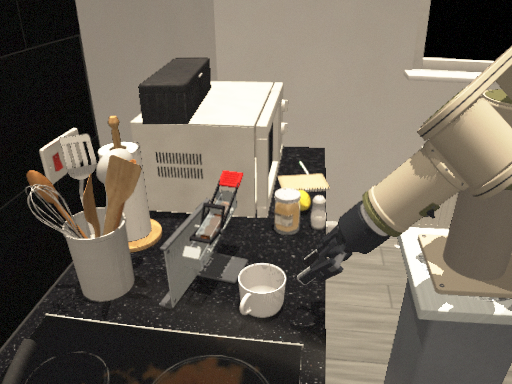

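The side view shows the tilted gripper at about (325,262), behind the cup and lined up with it. Joint 3 is near its limit, so I'll move forward and reduce the tilt before lowering.

```bash
python3 -m pendant '[0.015,-0.003,0,1.3,7.4,0,0, 0.022,-0.005,-0.02,2.6,14.8,0,0, 0.022,-0.005,-0.05,2.6,14.8,0,0, 0.022,-0.005,-0.081,2.6,14.8,0,0, 0.022,-0.005,-0.081,2.6,14.8,0,0]' 
python3 - <<'E'
from m import *
print(robot.read_state()["q"])
E
```

```text
clock: 4.1
ee_pos: [410.4, 203.0, 28.3]
orientation: [-3.133, 0.429, 2.966]
contact_force: [-0.5, -1.7, -1.1]
finger_gap: 42.4
finger_force: 0.0
[ 0.58021803 -0.32521548  2.3709653  -0.40909068  0.8228159  -0.57379443]
```

```bash
python3 -m pendant '[0.0148,-0.0026,0,-0.5,-3,0,0, 0.030,-0.003,0,-1,-6,0,0, 0.045,-0.004,0,-1.6,-9,0,0, 0.060,-0.0045,0,-2.1,-12,0,0, 0.075,-0.005,0,-2.6,-14.8,0,0]' 
python3 - <<'E'
from m import *
t=np.radians(-10);x=np.array([np.cos(t),np.sin(t)]);y=np.array([-x[1],x[0]])
s=robot.read_state();print(s["q"],x@s["ee_pos"][:2],y@s["ee_pos"][:2])
for n in ("side","scene"):
    im,d=camera(n);P=cloud(calibration(n),d);q=rimfit(P,im,[510,190]);print(n,q,x@q[0],y@q[0])
E
```

```text
clock: 4.6
ee_pos: [489.4, 201.2, 34.7]
orientation: [-3.141, 0.702, 2.964]
contact_force: [-1.2, -1.1, 1.4]
finger_gap: 42.6
finger_force: 0.9
[ 0.61150716 -0.18440869  2.36575962 -0.89878963  0.62651407 -0.12069329] 446.98414923551366 283.1414729692781
side (array([534.56119463, 194.14049332]), 367, np.float64(0.9539968157980283)) 492.72786604959595 284.0166402979877
scene (array([531.81739502, 196.46798911]), 330, np.float64(0.9252785129341596)) 489.6215855220782 285.8323203891847
```

```bash
python3 -m pendant '[0.0118,-0.0021,-0.002,0,0,0,0, 0.0236,-0.0042,-0.004,0,0,0,0, 0.0345,-0.0061,-0.004,0,0,0,0, 0.0433,-0.0076,-0.004,0,0,0,0,0.0433,-0.0076,-0.004,0,0,0,0]' 
python3 - <<'E'
from m import *
t=np.radians(-10);x=np.array([np.cos(t),np.sin(t)]);y=np.array([-x[1],x[0]])
s=robot.read_state();print(s["q"],x@s["ee_pos"][:2],y@s["ee_pos"][:2])
for n in ("side","scene"):
    im,d=camera(n);P=cloud(calibration(n),d);m=(P[...,2]<88);P[~m]=np.nan;q=rimfit(P,im,[575,190]);print(n,q,x@q[0],y@q[0]);cv2.imwrite(f"pics/{n}2.png",im[:,:,::-1])
E
```

```text
clock: 5.2
ee_pos: [532.6, 192.5, 28.0]
orientation: [-3.139, 0.697, 2.965]
contact_force: [0.0, -0.4, -0.6]
finger_gap: 42.9
finger_force: 0.0
[ 0.526283   -0.0794107   2.28650841 -0.90656405  0.55858469 -0.1683904 ] 491.031054301889 282.0872654369661
side (array([577.27981244, 186.23301449]), 310, np.float64(1.8092269736185358)) 536.1706113639387 283.6473039755225
scene (array([574.22761673, 188.30473475]), 284, np.float64(1.595626824124544)) 532.8050349087508 285.1575419236186
```

View pics/side2.png

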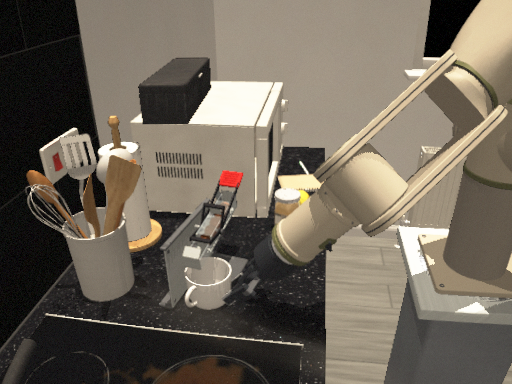

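The side view shows the cup under the spout at about (208,282), with its rim near the panel. There are about 9 mm left to go.

```bash
python3 -m pendant '[0.003,-0.0005,0,0,0,0,0, 0.006,-0.001,0,0,0,0,0, 0.0075,-0.0013,0,0,0,0,0,0.0075,-0.0013,0,0,0,0,0]' 
python3 -m pendant '[-0.02,0.0035,0,0,0,0,0, -0.05,0.009,0,0,0,0,0, -0.09,0.016,0,0,0,0,0, -0.11,0.019,0.03,0,0,0,0.5,-0.11,0.019,0.08,0,0,0,1]' 
python3 - <<'E'
from m import *
t=np.radians(-10);x=np.array([np.cos(t),np.sin(t)]);y=np.array([-x[1],x[0]])
s=robot.read_state();print(s["q"],x@s["ee_pos"][:2],y@s["ee_pos"][:2])
for n in ("side","scene"):
    im,d=camera(n);P=cloud(calibration(n),d);m=(P[...,2]<88);P[~m]=np.nan;q=rimfit(P,im,[575,190]);print(n,q,x@q[0],y@q[0]);cv2.imwrite(f"pics/{n}3.png",cv2.resize(im[150:320,90:290,::-1],None,fx=3,fy=3,interpolation=cv2.INTER_CUBIC))
E
```

```text
clock: 5.7
ee_pos: [538.5, 191.7, 27.2]
orientation: [-3.138, 0.696, 2.967]
contact_force: [-1.0, 0.4, -0.2]
finger_gap: 42.8
finger_force: 0.5
clock: 6.2
ee_pos: [423.6, 209.1, 102.5]
orientation: [-3.129, 0.689, 2.975]
contact_force: [2.4, 0.6, -0.3]
finger_gap: 14.3
finger_force: 0.0
[ 0.74952693 -0.5065697   2.44581963 -0.71967348  0.88961808 -0.27301299] 380.90048068117414 279.4413580927292
side (array([581.95612664, 185.32891747]), 312, np.float64(1.8997968615566485)) 540.932876636927 283.5689756526733
scene (array([579.17325323, 187.42472826]), 276, np.float64(1.8499940663705914)) 537.8283476074716 285.1497054714075
```

View pics/scene3.png

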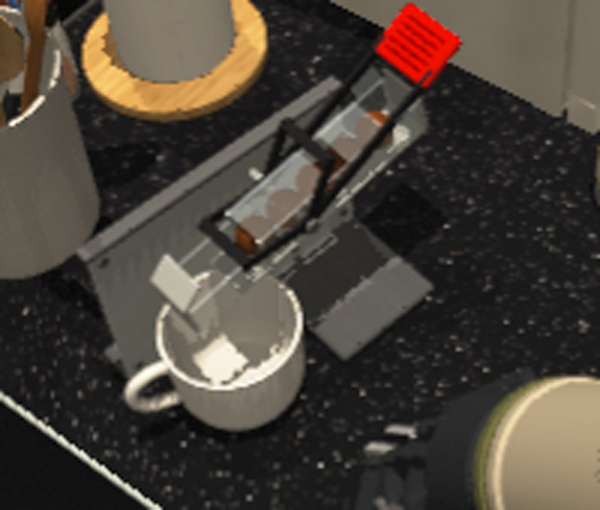

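The scene crop shows the cup under the spout: its rim is by the panel and the deflector is at (180,282), over the open cup. The cup is about 4 mm from the spot. Next I check the clearance round the pad.

```bash
python3 - <<'E'
import numpy as np
for n in("scene","side"):
    P=np.load(n+"P.npy").reshape(-1,3);P=P[P[:,2]>90]
    m=(P[:,2]>60)&(P[:,1]<-25)&(P[:,1]>-200)&(P[:,0]>480)
    Q=P[m];d=np.hypot(Q[:,0]-560,Q[:,1]-4);i=np.argsort(d)[:2000:250];print(Q[i].round(),d[i].round())
E
python3 -m pendant '[0,0,0.05,0,0,0,1, 0,0,0.1,1.4,7.9,0,1, 0.01,-0.02,0.15,2.8,15.8,0,1, 0.03,-0.06,0.16,4.2,23.6,0,1, 0.05,-0.10,0.16,5.6,31.5,0,1]'
```

```text
[[ 569. -126.   92.]
 [ 563. -129.  246.]
 [ 535. -128.  269.]
 [ 574. -130.  192.]
 [ 550. -131.  255.]
 [ 580. -130.  197.]
 [ 592. -129.  243.]
 [ 594. -130.  218.]] [130. 133. 134. 135. 135. 136. 137. 138.]
[[ 556. -126.  137.]
 [ 555. -131.  229.]
 [ 539. -130.  256.]
 [ 582. -131.  158.]
 [ 572. -133.  169.]
 [ 544. -134.  197.]
 [ 520. -130.  207.]
 [ 595. -133.  232.]] [131. 135. 136. 137. 138. 139. 140. 141.]
clock: 6.8
ee_pos: [476.3, 120.9, 272.5]
orientation: [3.14, 0.178, 2.969]
contact_force: [1.1, 1.7, 0.3]
finger_gap: 0.2
finger_force: 0.0
```

```bash
python3 -m pendant '[0.028,-0.038,-0.01,0.7,4,0,1, 0.056,-0.076,-0.02,1.4,8,0,1, 0.082,-0.113,-0.03,1.4,8,0,1, 0.082,-0.113,-0.03,1.4,8,0,1,0.082,-0.113,-0.03,1.4,8,0,1]'
python3 - <<'E'
from m import *
print(robot.read_state()["q"])
for n in ("side","scene"):
    im,d=camera(n);P=cloud(calibration(n),d);hsv=cv2.cvtColor(im,cv2.COLOR_RGB2HSV)
    red=((hsv[...,0]<6)|(hsv[...,0]>174))&(hsv[...,1]>180)&(hsv[...,2]>120)&(P[...,2]>150);print(n,red.sum(),np.nanmean(P[red],0));cv2.imwrite(f"pics/{n}4.png",cv2.resize(im[90:240,150:300,::-1],None,fx=3,fy=3))
E
```

```text
clock: 7.3
ee_pos: [555.8, 6.0, 235.0]
orientation: [-3.135, 0.029, 2.963]
contact_force: [0.4, 0.5, -0.7]
finger_gap: -0.3
finger_force: 0.0
[-0.07547197 -0.01762156  1.63535927 -0.00917936  1.4954886  -1.46719725]
side 347 [627.91806893  19.2315474  202.02246261]
scene 267 [574.64409813   6.70545778 194.17780419]
```

View pics/side4.png

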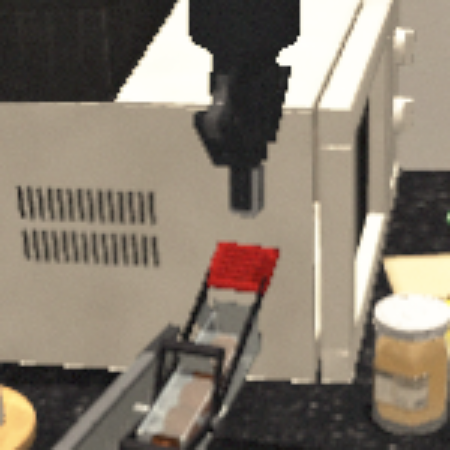

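The fingers are centred over the pad, with the shut tips about 40 mm above it at crop (245,210). Pressing now.

```bash
python3 -m pendant '[0.004,-0.002,-0.03,0,0,0,1, 0.004,-0.002,-0.042,0,0,0,1, 0.003,-0.007,-0.053,0,0,0,1, 0.002,-0.011,-0.063,0,0,0,1,0.002,-0.014,-0.073,0,0,0,1]'
python3 -m pendant '[-0.001,-0.002,-0.012,0,0,0,1, -0.001,-0.003,-0.022,0,0,0,1, -0.001,-0.004,-0.032,0,0,0,1, -0.001,-0.004,-0.040,0,0,0,1,-0.001,-0.004,-0.042,0,0,0,1]'
```

```text
clock: 7.9
ee_pos: [557.8, -6.7, 163.2]
orientation: [-3.136, 0.032, 2.966]
contact_force: [-0.8, 2.2, 2.6]
finger_gap: 0.2
finger_force: 1.3
clock: 8.4
ee_pos: [557.4, -11.0, 122.5]
orientation: [-3.136, 0.032, 2.966]
contact_force: [-10.6, 1.4, 27.8]
finger_gap: 0.2
finger_force: 10.2
```

The pad is on its stop (28 N at z = 122.5). I'll ease off 1 mm and hold.

```bash
python3 -m pendant '[0,0,0.001,0,0,0,1,0,0,0.001,0,0,0,1,0,0,0.001,0,0,0,1,0,0,0.001,0,0,0,1,0,0,0.001,0,0,0,1]'
python3 -m pendant '[0,0,0,0,0,0,1,0,0,0,0,0,0,1,0,0,0,0,0,0,1,0,0,0,0,0,0,1,0,0,0,0,0,0,1]'
python3 -m pendant '[0,0,0,0,0,0,1,0,0,0,0,0,0,1,0,0,0,0,0,0,1,0,0,0,0,0,0,1,0,0,0,0,0,0,1]'
python3 - <<'E'
from m import *
a,_=camera("scene");b,_=camera("side")
cv2.imwrite("pics/press.png",np.hstack([cv2.resize(a[150:300,100:245,::-1],(400,414),interpolation=cv2.INTER_CUBIC),cv2.resize(b[170:310,150:285,::-1],(400,414),interpolation=cv2.INTER_CUBIC)]))
E
```

```text
clock: 8.9
ee_pos: [557.2, -11.0, 123.1]
orientation: [-3.136, 0.032, 2.966]
contact_force: [-5.1, 1.1, 12.8]
finger_gap: -0.0
finger_force: 6.1
clock: 9.4
ee_pos: [557.2, -11.0, 123.1]
orientation: [-3.136, 0.032, 2.966]
contact_force: [-5.3, 0.7, 12.0]
finger_gap: -0.2
finger_force: 6.1
clock: 9.9
ee_pos: [557.2, -11.0, 123.1]
orientation: [-3.136, 0.032, 2.966]
contact_force: [-5.0, 0.8, 12.5]
finger_gap: 0.0
finger_force: 6.1
```

View pics/press.png

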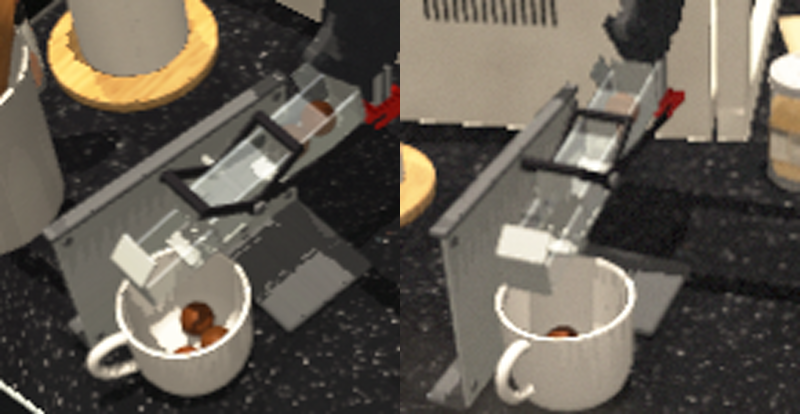

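With the lever down, the cup holds three nuts (one at (198,320), two below it) and the rest are held back in the upper chute. I'll release along the arc.

```bash
python3 -m pendant '[0,0,0.012,0,0,0,1,0.001,0.001,0.024,0,0,0,1,0.001,0.003,0.036,0,0,0,1,0.002,0.007,0.048,0,0,0,1,0.003,0.012,0.060,0,0,0,1]'
python3 -m pendant '[0.001,0.003,0.012,0,0,0,1,0.001,0.003,0.03,0,0,0,1,0,0,0.06,0,0,0,1,-0.03,0,0.09,0,0,0,1,-0.07,0,0.1,0,0,0,1]'
python3 -m pendant '[-0.04,0,0,0,0,0,1,-0.08,0,0,0,0,0,1,-0.08,0,0,0,0,0,1,-0.08,0,0,0,0,0,1,-0.08,0,0,0,0,0,1]'
python3 - <<'E'
from m import *
a,da=camera("scene");b,_=camera("side")
P=cloud(calibration("scene"),da);P[P[...,2]>88]=np.nan;print(rimfit(P,a,[580,188]))
cv2.imwrite("pics/end.png",np.hstack([cv2.resize(a[140:300,100:255,::-1],(400,414),interpolation=cv2.INTER_CUBIC),cv2.resize(b[160:310,140:285,::-1],(400,414),interpolation=cv2.INTER_CUBIC)]))
E
```

```text
clock: 10.5
ee_pos: [560.1, 1.2, 183.2]
orientation: [-3.135, 0.032, 2.966]
contact_force: [0.1, 0.7, 2.2]
finger_gap: -0.0
finger_force: 0.9
clock: 11.0
ee_pos: [490.9, 1.1, 285.6]
orientation: [-3.136, 0.035, 2.966]
contact_force: [-0.0, -0.2, 1.0]
finger_gap: -0.2
finger_force: 0.0
clock: 11.5
ee_pos: [410.5, 1.1, 282.4]
orientation: [-3.136, 0.032, 2.966]
contact_force: [0.5, 0.0, 0.7]
finger_gap: 0.0
finger_force: 0.0
(array([578.94141975, 187.74853464]), 289, np.float64(1.9814962310121231))
```

View pics/end.png

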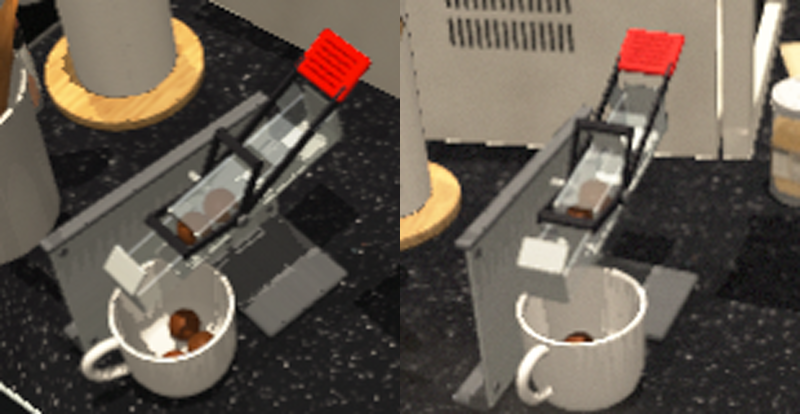

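The lever is back up, the last two nuts rest behind the shut gate at (190,225) and (218,205), and three are in the cup. Handing in.

```bash
python3 -c "
from workcell import robot
print(robot.finish_job())"
```

```text
the job is handed in; nothing more can be done
None
```

I handed the job in at about 11.6 s: the cup is under the spout with three nuts in it, the lever is back up, the last two nuts are behind the shut gate, and the arm went nowhere near the jar, salt shaker or lemon.

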